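# Collect the finished miniature stones from the polisher's catch tray

## Robot

A 7-joint arm with a two-finger parallel gripper is mounted at the origin on the work surface. World frame = base frame: x ahead of the robot, y to its left, z up, the work surface at z = 0. Lengths are in m, angles in rad, forces in N, time in s.
With the tool pointing down it reaches from about 0.4 to 0.85 m from the base axis. Payload 4.4 kg.
Tool frame: the origin (TCP) lies on the centre line of the jaws, within the pads' length; the fingertips stand 22 mm ahead of it and the grasp point (between the pads) lies 3 mm ahead of it; z points along the fingers, y is the line along which they close (so a half turn about z gives the same grasp; the last joint's range is limited). The gripper opens to 94 mm and grips with 3 to 60 N. Pads are 16 mm wide; open, the fingers measure 119 mm over their backs; the gripper's body (75 mm by 177 mm) begins 78 mm behind the grasp point.
Start: joints at [1.196, 0.628, 0.038, 1.517, -0.027, 0.996, -0.02], TCP at [0.198, -0.619, 0.227] pointing down, gripper open.
Joint ranges: [-3.06, 3.06], [-0.37, 2.12], [-1.25, 1.32], [0.18, 2.47], [-1.1, 4.24], [0.23, 1.98], [-2.94, 2.94]. Speed limits (rad/s): [2.57, 2.57, 3.14, 3.14, 3.14, 3.14, 3.14].

## Interface

Orientations are given as [roll, pitch, yaw] about the fixed x, y, z axes, in that order (R = Rz(yaw) Ry(pitch) Rx(roll)).
In Python, from cell import r gives the robot as it stands. The module is installed in compiled form; this text tells all that it offers.
- The arm moves only by the tool carry_out, never from a script. Its argument "targets" is one flat list of numbers, 5 for each row, row after row: the shift along the tool's x, y, z in m, then the turn about the tool's z in degrees, then the closure, from -1 (fully open) to 1 (shut), so that 0 is half open. A call has 1 to 12 rows; each row shifts and turns the commanded pose from where the row before left it, along the tool's axes as they then stand; what a row does not reach is not made up. A row lasts 1/8 s, in which the tool goes at most 62.5 mm and 10.7 degrees, less where a joint would pass 70% of its speed; a pose out of reach is approached as far as the arm can. A call with a gripper value outside its range is refused whole. The fingers move at their own pace and stop on an object; "newtons" is the grip in N (left out, the last holds). Time passes only in rows, so rows that do not move let the fingers close. It gives the time, the measured TCP pose, the force, the opening and the grip force at its end, in the units of the state.
- r.get_state(): the state, without advancing time (a new reading comes with each control period).
- r.read_camera(name): name is "scene" or "top"; returns a dict with "img" (420x560x3 uint8, blue, green, red), "mtx" (3x3 intrinsics, pixels), "world_from_camera" (4x4, takes a point from camera to world coordinates). Camera axes: x right, y down, z forward; pixel columns grow to the right and rows downward; lengths in m; the calibration is good to about 2 mm. A picture is of the moment at which its call begins. There is no depth.
- r.close_job(): hands the job in; it is judged then, once.
The state is a dict: "time_s": time; "joints": joint angles; "qd": joint speeds; "effort": joint torques, N m; "eef_pos": TCP position; "ee_rot": TCP orientation; "contact_force": force on the tool from outside, world axes, zero at the start; "moment": the same for the moment, N m; "gripper_width": finger opening in m; "finger_force": force on a finger pad.
Only numpy, scipy, OpenCV 4.12 (cv2) and the standard library are available. Lean on these libraries where they do the work, as an engineer would, in place of code of your own. Each camera call takes 0.05 s, during which the arm holds its last target. There are 200 camera calls.

## Task

Two finished miniature curling stones (round, with rounded edges) lie in the polishing machine's steel catch tray. Collect them into the grey tote: set each one down gently, not dropped, flat and right way up on the tote's floor, one stone in each of its two compartments. Leave the square sawn blank that lies among them where it is in the tray.

Things in the scene. Friction and masses are not known exactly. Their poses are not given: they have to be found in the camera images.
- stone_a_center (a point): finished miniature curling stone: polished grey granite, round from above, 60 mm diameter, 40 mm tall, rounded top and bottom edges, a vertical matt band round its waist (12 to 28 mm above its underside), 0.18 to 0.34 kg. The point is its centre, 20 mm above its underside; z is its up axis. Starts upright in the fixed steel tray: floor 3 mm thick, lying on the bench, walls 22 mm high.
- stone_b_center (a point): a twin of the other stone, same size, in the same tray. The point is its centre, 20 mm above its underside; z is its up axis. The stones and the blank lie in any order, at least 100 mm apart centre to centre, and their centres at least 70 mm from the tray's walls. The machine's chute enters over the tray's left (+y) wall and rises away from it.
- blank_center (a point): sawn granite blank, not finished: a sharp-edged square block 50 x 50 mm and 40 mm tall, in the same tray as the stones. The point is its centre, 20 mm above its underside. To be left in place.
- tote: open grey tote fixed on the bench, outside 190 (its x) by 300 (its y) by 60 mm high, walls and floor 5 mm. Origin: centre of its underside, on the bench; z up. A divider 4 mm thick, top 40 mm above the bench, runs along x through its middle: two compartments 180 (x) by 143 mm (y) inside, centred at y = +73 and -73 mm. Most finger room when the jaws close along its x.
There are look-alikes about, which are no part of the job. Leave any pink look-alike of the part that bears stone_a_center alone.

How it is judged:
At the end, for the whole second after the job is handed in: Both stones lie at rest and released on the tote's floor, one in each compartment, right way up within 11 degrees, centre less than 35 mm above the tote's underside; the square blank is within 20 mm of where it started (((y of stone_a_center in the frame of tote between 0.02 and 0.15 m and x of stone_a_center in the frame of tote between -0.08 and 0.08 m and z of each of stone_a_center, stone_b_center in the frame of tote below 0.035 m and angle between each of stone_a_center, stone_b_center's own z axis and vertical below 0.2 rad and linear speed of each of stone_a, stone_b below 0.03 m/s and y of stone_b_center in the frame of tote between -0.15 and -0.02 m and x of stone_b_center in the frame of tote between -0.08 and 0.08 m) or (y of stone_a_center in the frame of tote between -0.15 and -0.02 m and x of stone_a_center in the frame of tote between -0.08 and 0.08 m and z of each of stone_a_center, stone_b_center in the frame of tote below 0.035 m and angle between each of stone_a_center, stone_b_center's own z axis and vertical below 0.2 rad and linear speed of each of stone_a, stone_b below 0.03 m/s and y of stone_b_center in the frame of tote between 0.02 and 0.15 m and x of stone_b_center in the frame of tote between -0.08 and 0.08 m)) and distance of blank_center from where it was at the start of the episode below 0.02 m); the robot touches nothing.
It fails at once if a stone is dropped or slammed into the tote (faster than 0.8 m/s below the tote's rim) ((x of stone_a_center in the frame of tote between -0.09 and 0.09 m and y of stone_a_center in the frame of tote between -0.145 and 0.145 m and z of stone_a_center in the frame of tote below 0.075 m and linear speed of stone_a above 0.8 m/s) or (x of stone_b_center in the frame of tote between -0.09 and 0.09 m and y of stone_b_center in the frame of tote between -0.145 and 0.145 m and z of stone_b_center in the frame of tote below 0.075 m and linear speed of stone_b above 0.8 m/s)).
It fails at once if the square blank is moved by more than 20 mm (distance of blank_center from where it was at the start of the episode above 0.02 m).
It also fails if it takes over 64 s, if anything falls off the work surface, if the arm or the gripper's body presses on something with over 40 N, if the wrist force passes 120 N, or if a joint passes its speed limit or range.

## Working session

There is one attempt and no reset: what is moved stays moved. The work goes in short steps, Python scripts to look and compute and a tool call to move; the robot and the scene stay as the last step left them, time stands still between calls to the robot, and variables do not carry over. Pictures are saved under pics/ and viewed, at most 10 in all, crops included, and the job is handed in when it is done.

Besides the shell and the picture viewer there is one more tool, called after "Request:" as a command line: name --argument value ..., lists and objects as JSON in quotes. carry_out: Moves the arm, as the interface text tells. Its arguments: {"type":"object","properties":{"targets":{"type":"array"},"newtons":{"type":"number"}},"required":["targets"]}

```bash
mkdir -p pics; python3 - <<'E'
from cell import r
import cv2
for n in("top","scene"):
    c=r.read_camera(n); cv2.imwrite(f"pics/{n}0.png",c["img"]); print(c["mtx"].tolist(),c["world_from_camera"].round(4).tolist())
s=r.get_state(); print(s["time_s"],s["eef_pos"],s["ee_rot"],s["gripper_width"],s["contact_force"])
E
```

```text
[[390.20092236650305, 0.0, 279.34849437969973], [0.0, 390.20092236650305, 210.68219737512376], [0.0, 0.0, 1.0]] [[0.023, -0.9976, 0.066, 0.4883], [-0.9995, -0.0245, -0.0221, 0.0659], [0.0236, -0.0655, -0.9976, 0.7805], [0.0, 0.0, 0.0, 1.0]]
[[406.0076757926067, 0.0, 280.3534630690807], [0.0, 406.0076757926067, 212.004238507413], [0.0, 0.0, 1.0]] [[-0.3709, 0.7978, -0.4754, 0.9315], [0.9287, 0.318, -0.1908, 0.1971], [-0.001, -0.5123, -0.8588, 0.7266], [0.0, 0.0, 0.0, 1.0]]
0.1 [ 0.19739443 -0.61873871  0.22667642] [-3.13995892e+00  2.62766287e-05  3.08757014e-01] 0.0938844924507646 [-0.36831693 -0.36676125  0.25370169]
```

View pics/top0.png

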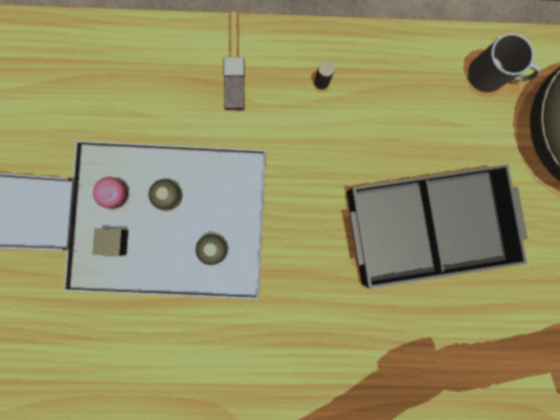

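View pics/scene0.png

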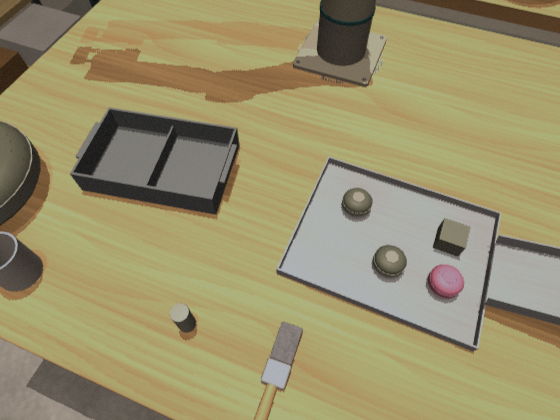

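The top view shows the stones at about (165,195) and (211,249), the pink look-alike at (110,193), the square blank at (108,241), and the tote with its rim corners near (349,188), (507,168), (524,263) and (370,286). In the scene view the stones are at about (357,201) and (390,261).

```bash
cat > h.py <<'E'
import numpy as np, cv2
def ray(c,u,v,z):
    W=c["world_from_camera"]; d=W[:3,:3]@np.linalg.solve(c["mtx"],[u,v,1]); o=W[:3,3]
    return o+d*(z-o[2])/d[2]
def blob(img,u,v,R=24):
    p=img[v-R:v+R,u-R:u+R]; m=(p.max(2)<125).astype(np.uint8)   # dark stone on bright tray
    cnt=max(cv2.findContours(m,0,2)[0],key=cv2.contourArea)
    (x,y),rad=cv2.minEnclosingCircle(cnt); return x+u-R,y+v-R,rad
E
python3 - <<'E'
from cell import r
from h import *
for n,pts in(("top",[(165,195),(211,249)]),("scene",[(390,261),(357,201)])):
    c=r.read_camera(n)
    for u,v in pts:
        x,y,ra=blob(c["img"],u,v); print(n,round(x,1),round(y,1),round(ra,1),ray(c,x,y,.023).round(4))
    if n=="top":
        for u,v in[(110,193),(108,241)]: print(u,v,ray(c,u,v,.023).round(3))
        P=np.array([ray(c,u,v,.06)[:2] for u,v in[(349,188),(507,168),(524,263),(370,286)]])
        print(P.round(3),P.mean(0),np.linalg.norm(P-np.roll(P,-1,0),axis=1)); e=P[0]-P[1]+P[3]-P[2]; print("tote y axis deg",np.degrees(np.arctan2(e[1],e[0])))
        print("tray",[ray(c,u,v,.025)[:2].round(3) for u,v in[(79,143),(265,151),(259,296),(68,290)]])
E
```

```text
top 165.0 194.5 17.1 [0.5645 0.2714 0.023 ]
top 211.4 248.6 16.6 [0.4621 0.1784 0.023 ]
110 193 [0.565 0.377 0.023]
108 241 [0.472 0.376 0.023]
[[ 0.582 -0.079]
 [ 0.627 -0.379]
 [ 0.45  -0.408]
 [ 0.401 -0.12 ]] [ 0.51501404 -0.24635977] [0.30305491 0.18024755 0.29206152 0.18475268]
tote y axis deg 99.08601706747332
tray [array([0.66 , 0.441]), array([0.655, 0.08 ]), array([0.374, 0.084]), array([0.378, 0.445])]
scene 389.4 263.2 18.7 [0.5701 0.2723 0.023 ]
scene 356.3 204.3 16.5 [0.4675 0.178  0.023 ]
```

Request:
carry_out --targets '[0,0,0,-10.2,-1,0,0,0,-10.2,-1,0,0,0,-10.2,-1,0,0,0,-10.2,-1,0,0,0,-10.2,-1,0,0,0,-10.2,-1,0,0,0,-10.2,-1,0,0,0,-10.0,-1,0,0,0,0,-1]' --newtons 30

```text
time_s: 1.32
eef_pos: [0.1973, -0.6192, 0.2272]
ee_rot: [3.141, -0.001, 1.727]
contact_force: [-0.8, -0.2, -0.2]
gripper_width: 0.0943
finger_force: 0.0
```

Request:
carry_out --targets '[0.0355,0.0413,0,0,-1,0.0355,0.0413,0,0,-1,0.0355,0.0413,0,0,-1,0.0355,0.0413,0,0,-1,0.0355,0.0413,0,0,-1,0.0355,0.0413,0,0,-1,0.0355,0.0413,0,0,-1,0.0355,0.0413,0,0,-1,0.0355,0.0413,0,0,-1,0,0,0,0,-1]'

```text
time_s: 2.58
eef_pos: [0.5175, -0.2397, 0.2278]
ee_rot: [3.139, -0.002, 1.735]
contact_force: [-0.3, -0.7, -0.6]
gripper_width: 0.0942
finger_force: 0.0
```

Request:
carry_out --targets '[0.0498,0.0128,0.008,0,-1,0.0498,0.0128,0.008,0,-1,0.0498,0.0128,0.008,0,-1,0.0498,0.0128,0.008,0,-1,0.0498,0.0128,0.008,0,-1,0.0498,0.0128,0.008,0,-1,0.0498,0.0128,0.008,0,-1,0.0498,0.0128,0.008,0,-1,0.0498,0.0128,0.008,0,-1,0.0498,0.0128,0.008,0,-1,0,0,0,0,-1,0,0,0,0,-1]'

```text
time_s: 4.08
eef_pos: [0.5621, 0.2649, 0.1471]
ee_rot: [-3.141, 0.002, 1.727]
contact_force: [-0.3, -0.2, -0.3]
gripper_width: 0.0941
finger_force: 0.0
```

```bash
python3 - <<'E'
from cell import r
import cv2
print(r.get_state()["joints"].round(2), r.get_state()["eef_pos"])
a=r.read_camera("top")["img"][120:320,40:300]; b=r.read_camera("scene")["img"][140:340,270:530]
cv2.imwrite("pics/c1.png",cv2.resize(cv2.vconcat([a,b]),None,fx=1.45,fy=1.45))
E
```

```text
[-0.29  0.7  -0.32  1.67  0.28  0.82 -0.58] [0.56206074 0.26491136 0.14714112]
```

View pics/c1.png

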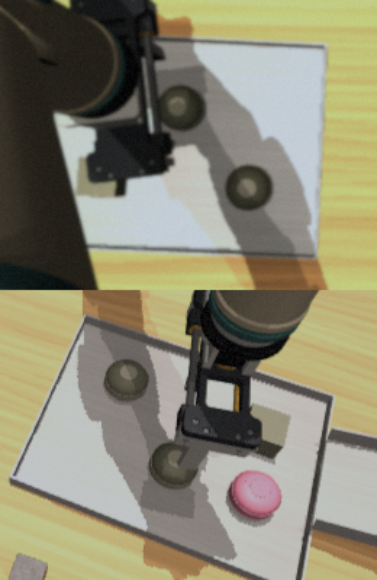

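The gripper stands over the stone at (165,195) in the top view. The apparent sideways offset agrees with its height, and the pink piece and the blank are clear of the jaws.

Request:
carry_out --targets '[0.006,0.006,0.0,0,-1,0,0,0.025,0,-1,0,0,0.025,0,-1,0,0,0.025,0,-1,0,0,0.02,0,-1,0,0,0.012,0,-1,0,0,0.008,0,-1,0,0,0,0,-1,0,0,0,0,-1]'

```text
time_s: 5.3
eef_pos: [0.5673, 0.2741, 0.0331]
ee_rot: [3.14, -0.0, 1.729]
contact_force: [-0.2, -0.6, 0.1]
gripper_width: 0.0941
finger_force: 0.0
```

Request:
carry_out --targets '[-0.002,0,0.004,0,-1,0,0,0,0,0,0,0,0,0,0.2,0,0,0,0,0.4,0,0,0,0,1,0,0,0,0,1,0,0,0,0,1,0,0,0,0,1]' --newtons 35

```text
time_s: 6.3
eef_pos: [0.5664, 0.2717, 0.0285]
ee_rot: [-3.14, 0.0, 1.73]
contact_force: [-3.6, -1.1, 3.7]
gripper_width: 0.0591
finger_force: 35.0
```

Request:
carry_out --targets '[0,0,-0.005,0,1,0,0,-0.015,0,1,0,0,-0.02,0,1,0,0,-0.025,0,1,0,0,-0.025,0,1,0,0,-0.025,0,1,0,0,-0.02,0,1,0,0,0,0,1]'

```text
time_s: 7.3
eef_pos: [0.5687, 0.2727, 0.1665]
ee_rot: [3.136, -0.002, 1.729]
contact_force: [0.9, -0.4, -1.6]
gripper_width: 0.0591
finger_force: 35.0
```

Request:
carry_out --targets '[-0.02,-0.005,0,0,1,-0.04,-0.009,0,0,1,-0.048,-0.011,0,0,1,-0.048,-0.011,0,0,1,-0.048,-0.011,0,0,1,-0.048,-0.011,0,0,1,-0.048,-0.011,0,0,1,-0.048,-0.011,0,0,1,-0.048,-0.011,0,0,1,-0.048,-0.011,0,0,1,-0.048,-0.011,0,0,1,-0.04,-0.01,0,0,1]'

```text
time_s: 8.8
eef_pos: [0.5269, -0.2763, 0.1623]
ee_rot: [-3.139, -0.0, 1.727]
contact_force: [0.6, -0.1, -1.5]
gripper_width: 0.0595
finger_force: 35.0
```

Request:
carry_out --targets '[-0.03,-0.008,0,0,1,-0.015,-0.004,0,0,1,0,0,0,0,1,0,0,0,0,1]'

```text
time_s: 9.3
eef_pos: [0.5252, -0.3173, 0.1633]
ee_rot: [3.142, -0.002, 1.732]
contact_force: [0.9, -0.1, -1.3]
gripper_width: 0.0593
finger_force: 35.0
```

```bash
python3 - <<'E'
from cell import r
import cv2
s=r.get_state();print(s["eef_pos"],s["ee_rot"],s["contact_force"],s["gripper_width"])
a=r.read_camera("top")["img"][130:310,320:560]; b=r.read_camera("scene")["img"][70:250,40:280]
cv2.imwrite("pics/c2.png",cv2.resize(cv2.vconcat([a,b]),None,fx=1.6,fy=1.6))
E
```

```text
[ 0.52516312 -0.31728038  0.16332667] [ 3.14157100e+00 -1.53232226e-03  1.73154274e+00] [ 0.90774566 -0.0851626  -1.29802927] 0.05931330966645557
```

View pics/c2.png

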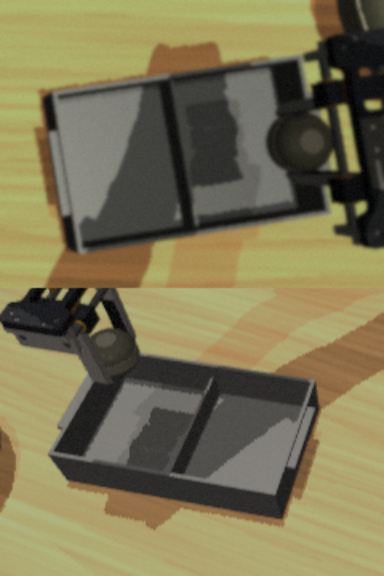

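The stone is held level over the right-hand compartment, with stone and jaws at about (300,140) in the upper crop. The tote pose agrees with the estimate to within about 6 mm.

Request:
carry_out --targets '[0,0,0.015,0,1,0,0,0.025,0,1,0,0,0.025,0,1,0,0,0.02,0,1,0,0,0.015,0,1,0,0,0.012,0,1,0,0,0.008,0,1,0,0,0.004,0,1,0,0,0,0,1,0,0,0,0,1]'

```text
time_s: 10.65
eef_pos: [0.5253, -0.3195, 0.04]
ee_rot: [3.141, 0.001, 1.729]
contact_force: [-0.1, 0.6, -1.5]
gripper_width: 0.0594
finger_force: 35.0
```

Request:
carry_out --targets '[0,0,0.004,0,1,0,0,0.003,0,1,0,0,0.0015,0,1,0,0,0,0,1]'

```text
time_s: 11.15
eef_pos: [0.5249, -0.3192, 0.0308]
ee_rot: [-3.141, -0.0, 1.73]
contact_force: [0.0, -0.3, -2.5]
gripper_width: 0.059
finger_force: 35.0
```

Request:
carry_out --targets '[0,0,0.001,0,1,0,0,0.0005,0,1,0,0,0,0,1]'

```text
time_s: 11.52
eef_pos: [0.5251, -0.3193, 0.0305]
ee_rot: [3.141, 0.001, 1.73]
contact_force: [-1.8, 1.2, 5.3]
gripper_width: 0.0593
finger_force: 35.0
```

Contact is felt, so I release slowly and lift.

Request:
carry_out --targets '[0,0,0,0,0.2,0,0,0,0,0,0,0,0,0,-0.4,0,0,0,0,-1,0,0,0,0,-1,0,0,-0.01,0,-1,0,0,-0.025,0,-1,0,0,-0.04,0,-1,0,0,-0.04,0,-1,0,0,-0.015,0,-1,0,0,0,0,-1]'

```text
time_s: 12.9
eef_pos: [0.5253, -0.3196, 0.1603]
ee_rot: [3.14, 0.001, 1.729]
contact_force: [-0.1, -0.8, -0.1]
gripper_width: 0.0941
finger_force: 0.0
```

Request:
carry_out --targets '[0.025,0.001,0,0,-1,0.0485,0.0016,0,0,-1,0.0485,0.0016,0,0,-1,0.0485,0.0016,0,0,-1,0.0485,0.0016,0,0,-1,0.0485,0.0016,0,0,-1,0.0485,0.0016,0,0,-1,0.0485,0.0016,0,0,-1,0.0485,0.0016,0,0,-1,0.0485,0.0016,0,0,-1,0.04,0.0016,0,0,-1,0,0,0,0,-1]'

```text
time_s: 14.4
eef_pos: [0.4609, 0.182, 0.1582]
ee_rot: [-3.139, -0.002, 1.736]
contact_force: [-0.1, -0.7, -0.2]
gripper_width: 0.0937
finger_force: 0.0
```

Request:
carry_out --targets '[0,0,0,0,-1]'

```text
time_s: 14.52
eef_pos: [0.4618, 0.1773, 0.1583]
ee_rot: [-3.139, 0.001, 1.729]
contact_force: [0.3, -0.9, -0.3]
gripper_width: 0.0938
finger_force: 0.0
```

```bash
python3 - <<'E'
from cell import r
import cv2
a=r.read_camera("top")["img"][120:320,40:560]; b=r.read_camera("scene")["img"][70:340,40:560]
cv2.imwrite("pics/c3.png",cv2.resize(cv2.vconcat([a,b]),None,fx=1.25,fy=1.25))
E
```

```text
(no output)
```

View pics/c3.png

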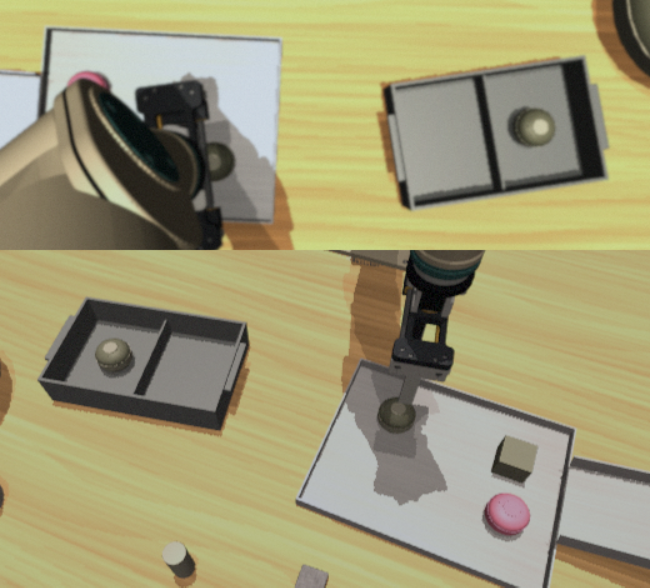

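The first stone lies flat in its compartment, at about (533,127) in the upper crop. The gripper stands over the second stone, at about (397,413) in the lower crop.

Request:
carry_out --targets '[0.001,0.002,0.015,0,-1,0,0,0.025,0,-1,0,0,0.025,0,-1,0,0,0.025,0,-1,0,0,0.02,0,-1,0,0,0.01,0,-1,0,0,0.005,0,-1,0,0,0,0,-1,0,0,0,0,-1]'

```text
time_s: 15.75
eef_pos: [0.4648, 0.1801, 0.035]
ee_rot: [3.14, -0.0, 1.729]
contact_force: [-0.3, -0.4, -0.3]
gripper_width: 0.0937
finger_force: 0.0
```

Request:
carry_out --targets '[-0.002,0,0.006,0,-1,0,0,0,0,0,0,0,0,0,0.2,0,0,0,0,0.4,0,0,0,0,1,0,0,0,0,1,0,0,0,0,1,0,0,0,0,1]'

```text
time_s: 16.75
eef_pos: [0.4638, 0.1777, 0.0284]
ee_rot: [-3.14, 0.001, 1.73]
contact_force: [-3.7, -1.4, 3.9]
gripper_width: 0.0595
finger_force: 35.0
```

Request:
carry_out --targets '[0,0,-0.005,0,1,0,0,-0.015,0,1,0,0,-0.02,0,1,0,0,-0.025,0,1,0,0,-0.025,0,1,0,0,-0.025,0,1,0,0,-0.015,0,1,0,0,0,0,1]'

```text
time_s: 17.75
eef_pos: [0.4656, 0.1782, 0.1597]
ee_rot: [3.139, -0.001, 1.729]
contact_force: [-0.2, 0.1, -1.4]
gripper_width: 0.0593
finger_force: 35.0
```

Request:
carry_out --targets '[-0.02,-0.002,0,0,1,-0.048,-0.002,0,0,1,-0.048,-0.002,0,0,1,-0.048,-0.002,0,0,1,-0.048,-0.002,0,0,1,-0.048,-0.002,0,0,1,-0.048,-0.002,0,0,1,-0.03,-0.002,0,0,1,-0.0115,-0.002,0,0,1,0,0,0,0,1,0,0,0,0,1]'

```text
time_s: 19.12
eef_pos: [0.5021, -0.1679, 0.1583]
ee_rot: [-3.141, -0.001, 1.732]
contact_force: [0.3, 0.4, -0.8]
gripper_width: 0.0593
finger_force: 35.0
```

Request:
carry_out --targets '[0,0,0.015,0,1,0,0,0.025,0,1,0,0,0.025,0,1,0,0,0.02,0,1,0,0,0.015,0,1,0,0,0.012,0,1,0,0,0.006,0,1,0,0,0.002,0,1,0,0,0,0,1,0,0,0,0,1]'

```text
time_s: 20.38
eef_pos: [0.5025, -0.1701, 0.0389]
ee_rot: [3.141, 0.0, 1.729]
contact_force: [0.2, -0.4, -1.7]
gripper_width: 0.0591
finger_force: 35.0
```

Request:
carry_out --targets '[0,0,0.004,0,1,0,0,0.003,0,1,0,0,0.001,0,1,0,0,0.001,0,1,0,0,0,0,1]'

```text
time_s: 21.0
eef_pos: [0.5019, -0.17, 0.0304]
ee_rot: [-3.141, 0.001, 1.729]
contact_force: [-2.6, 0.8, 8.7]
gripper_width: 0.0592
finger_force: 35.0
```

Contact is felt again, so I release and lift clear.

Request:
carry_out --targets '[0,0,0,0,0.2,0,0,0,0,0,0,0,0,0,-0.4,0,0,0,0,-1,0,0,0,0,-1,0,0,-0.01,0,-1,0,0,-0.025,0,-1,0,0,-0.04,0,-1,0,0,-0.04,0,-1,0,0,-0.04,0,-1,0,0,0,0,-1]'

```text
time_s: 22.38
eef_pos: [0.5042, -0.1704, 0.1879]
ee_rot: [3.135, 0.003, 1.729]
contact_force: [0.1, 0.2, -0.3]
gripper_width: 0.0941
finger_force: 0.0
```

Request:
carry_out --targets '[0.04,0,0,0,-1,0.05,0,0,0,-1,0.05,0,0,0,-1,0.04,0,0,0,-1,0.02,0,0,0,-1,0,0,0,0,-1,0,0,0,0,-1]'

```text
time_s: 23.25
eef_pos: [0.4703, 0.0263, 0.1841]
ee_rot: [-3.141, 0.001, 1.728]
contact_force: [0.2, -0.2, -0.3]
gripper_width: 0.0939
finger_force: 0.0
```

```bash
python3 - <<'E'
from cell import r
import cv2
a=r.read_camera("top")["img"][120:320,40:560]; b=r.read_camera("scene")["img"][70:340,40:560]
cv2.imwrite("pics/c4.png",cv2.resize(cv2.vconcat([a,b]),None,fx=1.25,fy=1.25))
E
```

```text
(no output)
```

View pics/c4.png

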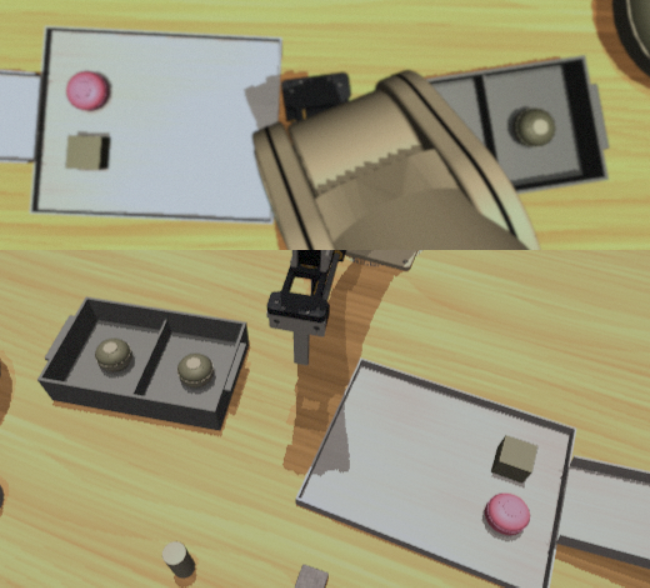

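In the lower crop both stones sit flat, one per compartment, at about (112,354) and (195,368). The blank and the pink piece have not moved, and the arm is clear.

```bash
python3 -c "
from cell import r
print(r.close_job())"
```

```text
the job is handed in; nothing more can be done
None
```

Both stones were set down flat in the tote, one in each compartment, the blank and the pink look-alike were left where they were, and the job was handed in at about 23 s; no verdict came back.

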